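# Load the stain caddy with the new jars

### The job

Load the pine caddy for the staining job: stand the four new jars, upright, each in the bay whose floor has the colour of its lid. The two opened jars, marked with a white paper dot on the lid, do not belong: leave them standing where they are. Set the jars down, do not drop them or knock any jar over.

Things in the scene. Friction and masses are not known exactly. Their poses are not given: they have to be found in the camera images.
- jar_red_mid (a point): New jar of red stain: straight round white plastic jar, 50 mm in diameter (the same over body and lid) and 90 mm high, 0.11 to 0.23 kg, with a plain red lid and a red band round its lower half. Point: centre of the jar, half-way up (45 mm above its underside); z along its axis, up; yaw means nothing. Loose on the table.
- jar_blue_mid (a point): New jar of blue stain: straight round white plastic jar, 50 mm in diameter (the same over body and lid) and 90 mm high, 0.11 to 0.23 kg, with a plain blue lid and a blue band round its lower half. Point: centre of the jar, half-way up (45 mm above its underside); z along its axis, up; yaw means nothing. Loose on the table.
- jar_green_mid (a point): New jar of green stain: straight round white plastic jar, 50 mm in diameter (the same over body and lid) and 90 mm high, 0.11 to 0.23 kg, with a plain green lid and a green band round its lower half. Point: centre of the jar, half-way up (45 mm above its underside); z along its axis, up; yaw means nothing. Loose on the table.
- jar_yellow_mid (a point): New jar of yellow stain: straight round white plastic jar, 50 mm in diameter (the same over body and lid) and 90 mm high, 0.11 to 0.23 kg, with a plain yellow lid and a yellow band round its lower half. Point: centre of the jar, half-way up (45 mm above its underside); z along its axis, up; yaw means nothing. Loose on the table.
- opened_red_mid (a point): Opened jar of red stain, a look-alike that does not belong in the caddy: same size, red lid and red band as the new one, but with a white paper dot, 34 mm across, on top of the lid. Point: centre of the jar, half-way up (45 mm above its underside); z along its axis, up; yaw means nothing. Loose on the table.
- opened_blue_mid (a point): Opened jar of blue stain, a look-alike that does not belong in the caddy: same size, blue lid and blue band as the new one, but with a white paper dot, 34 mm across, on top of the lid. Point: centre of the jar, half-way up (45 mm above its underside); z along its axis, up; yaw means nothing. Loose on the table.
- bay_red_floor (a point): The red bay of the fixed pine caddy, floored with a red tile. Point: centre of the tile's top, 8 mm above the table; the jar's underside is to stand there. Bay 76 mm square inside; walls 6 mm thick, their tops 18 mm above the point. The y axis runs along the row of four bays (centres 82 mm apart), x across the row (no bays there), z up.
- bay_blue_floor (a point): The blue bay of the fixed pine caddy, floored with a blue tile. Point: centre of the tile's top, 8 mm above the table; the jar's underside is to stand there. Bay 76 mm square inside; walls 6 mm thick, their tops 18 mm above the point. The y axis runs along the row of four bays (centres 82 mm apart), x across the row (no bays there), z up.
- bay_green_floor (a point): The green bay of the fixed pine caddy, floored with a green tile. Point: centre of the tile's top, 8 mm above the table; the jar's underside is to stand there. Bay 76 mm square inside; walls 6 mm thick, their tops 18 mm above the point. The y axis runs along the row of four bays (centres 82 mm apart), x across the row (no bays there), z up.
- bay_yellow_floor (a point): The yellow bay of the fixed pine caddy, floored with a yellow tile. Point: centre of the tile's top, 8 mm above the table; the jar's underside is to stand there. Bay 76 mm square inside; walls 6 mm thick, their tops 18 mm above the point. The y axis runs along the row of four bays (centres 82 mm apart), x across the row (no bays there), z up.

How it is judged:
By the outcome, as a careful person would: the job done as asked, in the order asked, and still so for the second after the job is handed in, with the robot touching nothing.
It also fails if it takes over 96 s, if anything falls off the work surface, if the arm or the gripper's body presses on something with over 40 N, if the wrist force passes 120 N, or if a joint passes its speed limit or range.

### The arm

A 7-joint arm with a two-finger parallel gripper is mounted at the origin on the work surface. World frame = base frame: x ahead of the robot, y to its left, z up, the work surface at z = 0. Lengths are in m, angles in degrees, forces in N, time in s.
With the tool pointing down it reaches from about 0.425 to 0.875 m from the base axis. Payload 4.7 kg.
Tool frame: the origin (TCP) lies between the finger pads; the fingertips stand 11 mm ahead of it and the grasp point (between the pads) lies 8 mm behind it (env.tcp_to_tips is the distance from the TCP to the fingertips, in m); z points along the fingers, y is the line along which they close (so a half turn about z gives the same grasp; the last joint's range is limited). The gripper opens to 87 mm and grips with 3 to 60 N. Pads are 19 mm wide; open, the fingers measure 117 mm over their backs; the gripper's body (75 mm by 190 mm) begins 51 mm behind the grasp point.
Start: joints at [75.522, 18.392, -4.016, 83.108, 1.295, 78.541, -3.26], TCP at [0.171, -0.627, 0.234] pointing down, gripper open.
Joint ranges: [-163.93, 163.93], [-17.29, 119.83], [-79.2, 71.16], [3.27, 140.29], [-89.18, 269.18], [5.43, 117.66], [-154.24, 154.24]. Speed limits (degrees/s): [147.25, 147.25, 180, 180, 180, 180, 180].

### API

Orientations are given as [roll, pitch, yaw] about the fixed x, y, z axes, in that order (R = Rz(yaw) Ry(pitch) Rx(roll)).
In Python, from cell import env, viewer gives the robot as it stands.
- The arm moves only by the tool step_arm, never from a script. Its arguments are lists of equal length, an entry for each row: "delta_pos": the shift along the tool's x, y, z in units of 0.2 m (1.0 is 0.2 m), a list of three; "rot": the turn, a rotation vector about the tool's x, y, z in units of 1.5 rad (1.0 is 1.5 rad), a list of three; "gripper": the gripper command: -1 is shut, 1 is fully open, values between are in proportion. A call has 1 to 20 rows; each row is the pose to reach, as a shift and turn from the pose commanded when the call began, along the tool's axes at that moment; what a row does not reach only later rows make up. A row lasts 1/8 s, in which the tool goes at most 62.5 mm and 10.7 degrees, less where a joint would pass 70% of its speed; a pose out of reach is approached as far as the arm can. A call with a number of a shift or a turn outside -1 to 1 is refused whole. A call with a gripper value outside its range is refused whole. The fingers move at their own pace and stop on an object; "squeeze" is the grip in N (left out, the last holds). Time passes only in rows, so rows that repeat a pose let the fingers close. It gives the time, the measured TCP pose, the force, the opening and the grip force at its end, in the units of the state.
- env.get_obs(): the state, without advancing time (a new reading comes with each control period).
- viewer.read_camera(name): name is "scene" or "top" or "wrist"; returns a dict with "img" (480x640x3 uint8, red, green, blue), "fx", "fy", "cx", "cy" (pixels), "pose" (4x4, takes a point from camera to world coordinates). Camera axes: x right, y down, z forward; pixel columns grow to the right and rows downward; lengths in m; the calibration is good to about 2 mm. The wrist camera is an equidistant fisheye: a pixel r from the principal point sees the ray r / f radians off the axis. A picture is of the moment at which its call begins. There is no depth.
- env.sign_off(): hands the job in; it is judged then, once.
The state is a dict: "time_s": time; "qpos": joint angles; "joint_velocities": joint speeds; "effort": joint torques, N m; "tool_pos": TCP position; "tool_rot": TCP orientation; "force": force on the tool from outside, world axes, zero at the start; "wrist_torque": the same for the moment, N m; "grip_width": finger opening in m; "grasp_force": force on a finger pad.
Only numpy, scipy, OpenCV 4.12 (cv2) and the standard library are available. Lean on these libraries where they do the work, as an engineer would, in place of code of your own. Each camera call takes 0.05 s, during which the arm holds its last target. There are 200 camera calls.

## Working session

There is one attempt and no reset: what is moved stays moved. The work goes in short steps, Python scripts to look and compute and a tool call to move; the robot and the scene stay as the last step left them, time stands still between calls to the robot, and variables do not carry over. Pictures are saved under pics/ and viewed, at most 14 in all, crops included, and the job is handed in when it is done.

Besides the shell and the picture viewer there is one more tool, called after "Emit:" as name(argument=value, ...) on one line, values as JSON. step_arm: Moves the arm, as the interface text tells. Shifts and turns lie within -1 to 1; 1 stands for 0.2 m of shift or 1.5 rad of turn. Its arguments: {"type":"object","properties":{"delta_pos":{"type":"array"},"rot":{"type":"array"},"gripper":{"type":"array"},"squeeze":{"type":"number"}},"required":["delta_pos","rot","gripper"]}

```bash
mkdir -p pics; ls
python3 - <<'E'
from cell import env, viewer
import cv2
for n in ["scene","top"]:
    c=viewer.read_camera(n); cv2.imwrite(f"pics/{n}0.png",c["img"][:,:,::-1]); print(n,c["fx"],c["cx"],c["cy"],c["pose"].round(3).tolist())
o=env.get_obs(); print({k:o[k] for k in("time_s","tool_pos","tool_rot","grip_width","force")})
E
```

```text
pics
scene 534.3239209147999 323.1089686461431 235.78927186103152 [[0.403, 0.578, -0.71, 1.264], [0.915, -0.256, 0.311, -0.323], [-0.002, -0.775, -0.632, 0.69], [0.0, 0.0, 0.0, 1.0]]
top 472.9467003247022 318.024263926066 236.64621948635744 [[0.02, -0.994, 0.109, 0.424], [-1.0, -0.02, -0.001, -0.038], [0.003, -0.109, -0.994, 1.125], [0.0, 0.0, 0.0, 1.0]]
{'time_s': 0.1, 'tool_pos': array([ 0.17120215, -0.62655066,  0.23258619]), 'tool_rot': array([-1.79901925e+02,  5.07790144e-03,  1.52870362e+01]), 'grip_width': 0.08699019063481216, 'force': array([ 0.3633463 ,  0.52322465, -0.05122381])}
```

View pics/scene0.png

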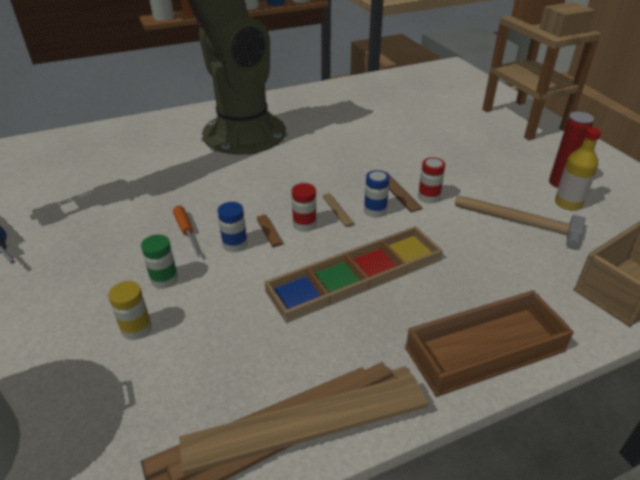

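View pics/top0.png

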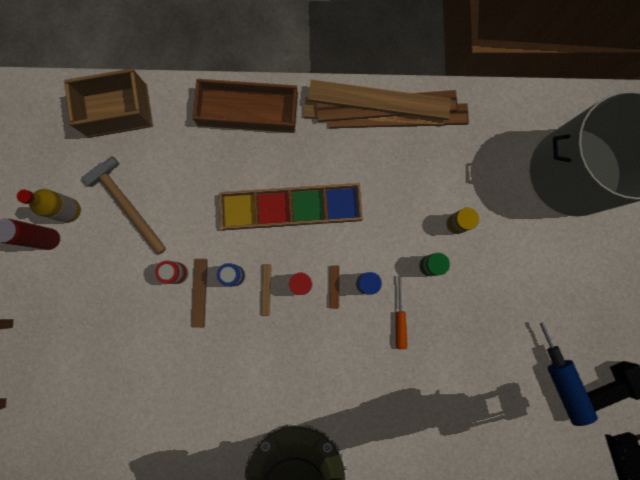

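The top view shows, left to right: opened red (170,272) and opened blue (230,275), both with white dots, then new red (300,284), blue (369,283), green (435,265) and yellow (465,220). The caddy tiles run yellow (238,210), red (272,207), green (307,205), blue (342,203). The scene view agrees.

```bash
cat > h.py <<'E'
from cell import env, viewer
import cv2, numpy as np
from scipy.spatial.transform import Rotation as R
HUE={"red":(-8,8),"yellow":(18,33),"green":(50,85),"blue":(100,125)}
def blobs(img,col,amin=60):
    hsv=cv2.cvtColor(img,cv2.COLOR_RGB2HSV).astype(int); h=hsv[...,0]
    lo,hi=HUE[col]; h=np.where((lo<0)&(h>170),h-180,h)
    m=((h>=lo)&(h<=hi)&(hsv[...,1]>150)&(hsv[...,2]>60)).astype(np.uint8)
    n,_,st,ce=cv2.connectedComponentsWithStats(m)
    return [(ce[i],st[i]) for i in range(1,n) if st[i][4]>=amin]
def ray(c,px,z):
    d=c["pose"][:3,:3]@np.array([(px[0]-c["cx"])/c["fx"],(px[1]-c["cy"])/c["fy"],1]); o=c["pose"][:3,3]
    return (o+d*(z-o[2])/d[2])[:2]
def delta(xyz,yaw,ref=None):
    "shift (units) and z turn (units) from commanded pose ref=(pos,yaw) to target"
    p,y=ref if ref else (env.get_obs()["tool_pos"],env.get_obs()["tool_rot"][2])
    T=R.from_euler("xyz",[180,0,y],degrees=True)
    return (T.inv().apply(np.array(xyz)-p)/0.2).round(3), (T.inv()*R.from_euler("xyz",[180,0,yaw],degrees=True)).as_rotvec()/1.5
E
python3 - <<'E'
from h import *
c=viewer.read_camera("top")
for col in HUE:
    for ce,st in blobs(c["img"],col):
        print(col,ce.round(1),st.tolist(),"z.09",ray(c,ce,.09).round(4),"z.008",ray(c,ce,.008).round(4))
E
```

```text
red [ 23.5 195.5] [17, 190, 14, 13, 136] z.09 [0.616  0.6155] z.008 [0.6313 0.6672]
red [273.  207.7] [258, 192, 32, 32, 915] z.09 [0.5998 0.0613] z.008 [0.6137 0.0692]
red [167.7 271.8] [155, 261, 24, 22, 194] z.09 [0.4536 0.2867] z.008 [0.456  0.3124]
red [299.9 283.5] [289, 273, 23, 22, 385] z.09 [ 0.4339 -0.0023] z.008 [0.4347 0.0006]
yellow [ 46.7 201.1] [34, 189, 28, 26, 501] z.09 [0.6045 0.5629] z.008 [0.6188 0.6106]
yellow [238.8 210.1] [223, 195, 32, 32, 928] z.09 [0.5929 0.1369] z.008 [0.6063 0.1508]
yellow [467.3 218.2] [457, 208, 22, 22, 380] z.09 [ 0.5849 -0.3694] z.008 [ 0.5977 -0.3956]
green [306.4 205.7] [294, 192, 26, 28, 634] z.09 [ 0.6059 -0.0126] z.008 [ 0.6204 -0.0106]
green [438.2 263.5] [428, 254, 21, 21, 337] z.09 [ 0.4834 -0.3041] z.008 [ 0.4882 -0.3251]
blue [340.7 203.2] [327, 189, 29, 29, 730] z.09 [ 0.613  -0.0886] z.008 [ 0.628  -0.0925]
blue [229.1 274.7] [218, 264, 21, 21, 111] z.09 [0.4499 0.1526] z.008 [0.4519 0.1677]
blue [369.6 282.9] [359, 273, 22, 21, 366] z.09 [ 0.4381 -0.1541] z.008 [ 0.4392 -0.1632]
```

Emit:
step_arm(delta_pos=[[1,0,0],[1,0,0],[1,0,0],[1,0,0],[1,0,0],[1,0,0],[1,0,0],[1,0,0],[1,0,0],[1,0,0]], rot=[[0,0,-0.93],[0,0,-0.93],[0,0,-0.93],[0,0,-0.93],[0,0,-0.93],[0,0,-0.93],[0,0,-0.93],[0,0,-0.93],[0,0,-0.93],[0,0,-0.93]], gripper=[1,1,1,1,1,1,1,1,1,1])

```text
time_s: 1.4
tool_pos: [0.3642, -0.5742, 0.2333]
tool_rot: [-180.0, -0.0, 95.1]
force: [-0.4, -0.7, 0.6]
grip_width: 0.0871
grasp_force: 0.0
```

```bash
python3 -c "
from h import *
o=env.get_obs();print(o['time_s'],o['tool_pos'],o['tool_rot']);print(delta([.585,-.369,.19],95))"
```

```text
1.4 [ 0.36417158 -0.57424818  0.23332476] [-1.79989366e+02 -1.65799554e-02  9.51260484e+01]
(array([0.923, 1.191, 0.217]), array([ 0.00000000e+00, -1.79611519e-19,  1.46663935e-03]))
```

Emit:
step_arm(delta_pos=[[0.92,1,0.1],[0.92,1,0.1],[0.92,1,0.1],[0.92,1,0.1],[0.92,1,0.1],[0.92,1,0.1],[0.92,1,0.1]], rot=[[0,0,0],[0,0,0],[0,0,0],[0,0,0],[0,0,0],[0,0,0],[0,0,0]], gripper=[1,1,1,1,1,1,1])

```text
time_s: 2.28
tool_pos: [0.545, -0.3757, 0.2135]
tool_rot: [-179.9, 0.1, 95.0]
force: [1.0, -0.8, -0.3]
grip_width: 0.0869
grasp_force: 0.0
```

Emit:
step_arm(delta_pos=[[0,0.19,0.12],[0,0.19,0.12],[0,0.19,0.12],[0,0.19,0.12]], rot=[[0,0,0],[0,0,0],[0,0,0],[0,0,0]], gripper=[1,1,1,1])

```text
time_s: 2.78
tool_pos: [0.5834, -0.3713, 0.1907]
tool_rot: [180.0, 0.1, 95.1]
force: [-0.1, 1.0, -0.7]
grip_width: 0.0871
grasp_force: 0.0
```

```bash
python3 -c "
from h import *
o=env.get_obs();print(o['time_s'],o['tool_pos'],o['tool_rot']);print(delta([.585,-.369,.05],95))
c=viewer.read_camera('wrist');cv2.imwrite('pics/w1.png',c['img'][:,:,::-1]);print(c['fx'],c['cx'],c['cy'],c['pose'].round(3).tolist())
f=c['fx']
for ce,st in blobs(c['img'],'yellow'):
  for z in(.09,):
    d=np.array([ce[0]-c['cx'],ce[1]-c['cy']]);r=np.hypot(*d);t=r/f
    v=c['pose'][:3,:3]@np.r_[np.sin(t)*d/r,np.cos(t)];p=c['pose'][:3,3];print(ce,st,(p+v*(z-p[2])/v[2]).round(4))
"
```

```text
2.775 [ 0.58344813 -0.37134776  0.19066824] [1.79983955e+02 1.07330036e-01 9.50626023e+01]
(array([0.011, 0.009, 0.703]), array([-8.21730150e-33, -8.92045309e-20,  7.28410273e-04]))
371.64829954431775 318.940953246291 235.49632831263742 [[0.996, 0.086, 0.024, 0.577], [0.089, -0.961, -0.264, -0.299], [0.0, 0.265, -0.964, 0.342], [0.0, 0.0, 0.0, 1.0]]
[321.6547619 193.75     ] [302 191  39  10  84] [ 0.5826 -0.3383  0.09  ]
[323.01827383 235.94461625] [ 290  202   67   68 3557] [ 0.5863 -0.368   0.09  ]
```

View pics/w1.png

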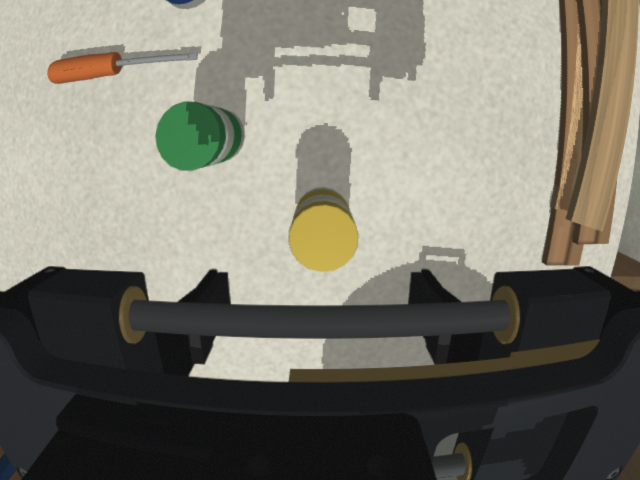

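The wrist view shows the plain yellow lid at (323,236), centred between the fingers and agreeing with the top camera to 2 mm. Descending to grasp.

Emit:
step_arm(delta_pos=[[0.015,0.01,0.3],[0.015,0.01,0.5],[0.015,0.01,0.62],[0.015,0.01,0.7],[0.015,0.01,0.7],[0.015,0.01,0.7],[0.015,0.01,0.7],[0.015,0.01,0.7],[0.015,0.01,0.7],[0.015,0.01,0.7],[0.015,0.01,0.7],[0.015,0.01,0.7],[0.015,0.01,0.7]], rot=[[0,0,0],[0,0,0],[0,0,0],[0,0,0],[0,0,0],[0,0,0],[0,0,0],[0,0,0],[0,0,0],[0,0,0],[0,0,0],[0,0,0],[0,0,0]], gripper=[1,1,1,1,1,0.2,0.1,-1,-1,-1,-1,-1,-1], squeeze=20)

```text
time_s: 4.45
tool_pos: [0.5863, -0.3663, 0.0498]
tool_rot: [180.0, 0.0, 95.2]
force: [-0.9, -0.3, 3.0]
grip_width: 0.0498
grasp_force: 20.0
```

```bash
python3 -c "
from h import *
print(delta([.6065,.151,.19],95))"
```

```text
(array([ 2.567,  0.336, -0.701]), array([ 0.00000000e+00, -3.06028805e-19,  2.49891483e-03]))
```

Emit:
step_arm(delta_pos=[[0,0,-0.1],[0,0,-0.3],[0,0,-0.5],[0,0,-0.65],[0.1,0.05,-0.7],[0.25,0.1,-0.7],[0.45,0.2,-0.7],[0.65,0.3,-0.7],[0.85,0.33,-0.7],[1,0.34,-0.7]], rot=[[0,0,0],[0,0,0],[0,0,0],[0,0,0],[0,0,0],[0,0,0],[0,0,0],[0,0,0],[0,0,0],[0,0,0]], gripper=[-1,-1,-1,-1,-1,-1,-1,-1,-1,-1])

```text
time_s: 5.7
tool_pos: [0.6357, -0.1554, 0.1885]
tool_rot: [-179.9, -0.2, 95.5]
force: [-0.8, 0.5, -2.7]
grip_width: 0.0496
grasp_force: 20.0
```

Emit:
step_arm(delta_pos=[[0.2,0,0],[0.4,0,0],[0.6,0,0],[0.8,0,0],[1,0,0]], rot=[[0,0,0],[0,0,0],[0,0,0],[0,0,0],[0,0,0]], gripper=[-1,-1,-1,-1,-1])

```text
time_s: 6.32
tool_pos: [0.6162, 0.0418, 0.1886]
tool_rot: [-179.9, -0.1, 95.3]
force: [0.2, -0.1, -1.8]
grip_width: 0.0494
grasp_force: 20.0
```

Emit:
step_arm(delta_pos=[[0.2,0,0],[0.4,0,0],[0.5,0,0],[0.56,0,0],[0.565,0,0],[0.565,0,0]], rot=[[0,0,0],[0,0,0],[0,0,0],[0,0,0],[0,0,0],[0,0,0]], gripper=[-1,-1,-1,-1,-1,-1])

```text
time_s: 7.08
tool_pos: [0.6078, 0.1489, 0.1892]
tool_rot: [-180.0, 0.1, 95.1]
force: [0.3, 0.2, -1.6]
grip_width: 0.0498
grasp_force: 20.0
```

```bash
python3 -c "
from h import *
print(delta([.6065,.151,.060],95))
c=viewer.read_camera('wrist');cv2.imwrite('pics/w2.png',c['img'][:,:,::-1])"
```

```text
(array([ 0.011, -0.006,  0.646]), array([ 8.21730177e-33, -1.14351603e-19,  9.33751702e-04]))
```

View pics/w2.png

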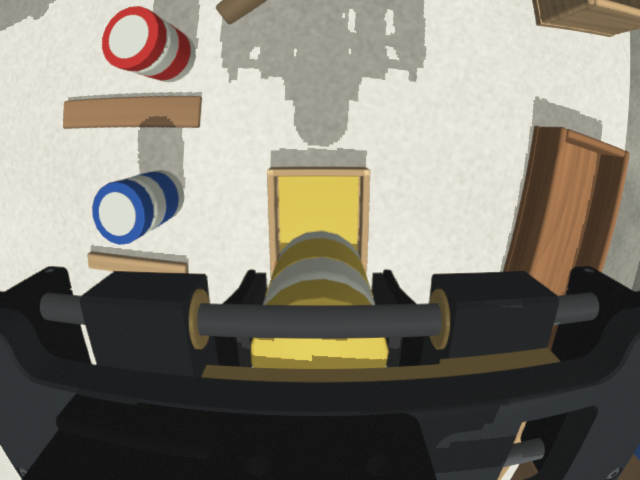

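The view shows the yellow jar held upright over the yellow bay (tile visible at x≈278–365), square to the walls. Lowering and releasing.

Emit:
step_arm(delta_pos=[[0.01,-0.005,0.15],[0.01,-0.005,0.35],[0.01,-0.005,0.5],[0.01,-0.005,0.6],[0.01,-0.005,0.63],[0.01,-0.005,0.645],[0.01,-0.005,0.652],[0.01,-0.005,0.656],[0.01,-0.005,0.656]], rot=[[0,0,0],[0,0,0],[0,0,0],[0,0,0],[0,0,0],[0,0,0],[0,0,0],[0,0,0],[0,0,0]], gripper=[-1,-1,-1,-1,-1,-1,-1,-1,-1])

```text
time_s: 8.25
tool_pos: [0.6065, 0.1528, 0.0588]
tool_rot: [180.0, 0.0, 95.2]
force: [0.0, 0.5, -1.8]
grip_width: 0.0495
grasp_force: 20.0
```

Emit:
step_arm(delta_pos=[[0,0,0.004],[0,0,0.007],[0,0,0.007]], rot=[[0,0,0],[0,0,0],[0,0,0]], gripper=[-1,-1,-1])

```text
time_s: 8.62
tool_pos: [0.6064, 0.1527, 0.0577]
tool_rot: [180.0, 0.0, 95.2]
force: [-1.5, -0.3, 5.1]
grip_width: 0.0494
grasp_force: 20.0
```

Emit:
step_arm(delta_pos=[[0,0,0],[0,0,0],[0,0,0],[0,0,0],[0,0,0],[0,0,-0.1],[0,0,-0.3],[0,0,-0.55],[0,0,-0.66],[0,0,-0.66]], rot=[[0,0,0],[0,0,0],[0,0,0],[0,0,0],[0,0,0],[0,0,0],[0,0,0],[0,0,0],[0,0,0],[0,0,0]], gripper=[0.3,0.5,0.8,1,1,1,1,1,1,1])

```text
time_s: 9.88
tool_pos: [0.6077, 0.1535, 0.1925]
tool_rot: [179.7, -0.0, 95.2]
force: [0.5, -0.8, -1.3]
grip_width: 0.0873
grasp_force: 0.0
```

```bash
python3 -c "
from h import *
o=env.get_obs();print(o['tool_pos'],o['grip_width'],delta([.434,-.002,.19],95))
c=viewer.read_camera('wrist');cv2.imwrite('pics/w3.png',c['img'][:,:,::-1])"
```

```text
[0.60768869 0.15346162 0.19247726] 0.08727505968920644 (array([-0.695, -0.936,  0.012]), array([ 0.00000000e+00, -3.10841165e-19,  2.53821074e-03]))
```

View pics/w3.png

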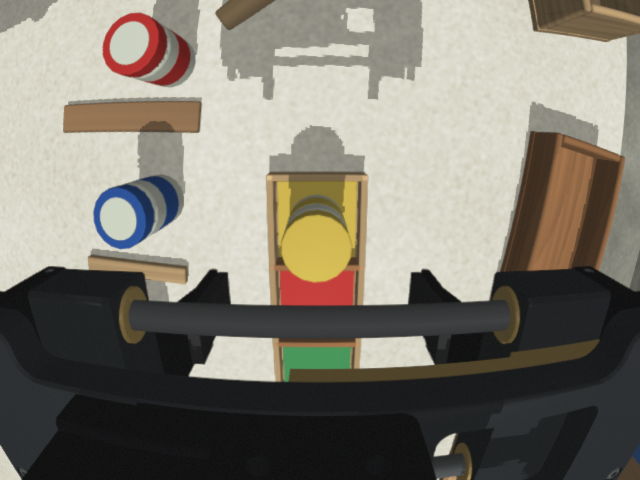

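The yellow jar stands upright in the yellow bay, lid at (316,246). Next is red.

Emit:
step_arm(delta_pos=[[-0.15,-0.2,0],[-0.3,-0.4,0],[-0.45,-0.6,0],[-0.6,-0.8,0],[-0.69,-0.92,0.01],[-0.695,-0.935,0.01],[-0.695,-0.935,0.01],[-0.695,-0.935,0.01]], rot=[[0,0,0],[0,0,0],[0,0,0],[0,0,0],[0,0,0],[0,0,0],[0,0,0],[0,0,0]], gripper=[1,1,1,1,1,1,1,1])

```text
time_s: 10.92
tool_pos: [0.4332, -0.0016, 0.1867]
tool_rot: [-180.0, -0.0, 95.3]
force: [0.1, 0.5, 0.8]
grip_width: 0.0872
grasp_force: 0.0
```

```bash
cat >> h.py <<'E'
def wrist(col,z=.09,amin=1000):
    c=viewer.read_camera('wrist')
    for ce,st in blobs(c['img'],col,amin):
        d=np.array([ce[0]-c['cx'],ce[1]-c['cy']]);r=np.hypot(*d);t=r/c['fx']
        v=c['pose'][:3,:3]@np.r_[np.sin(t)*d/r,np.cos(t)];p=c['pose'][:3,3];print(col,ce.round(0),st[2:],(p+v*(z-p[2])/v[2]).round(4))
    return c
E
python3 -c "
from h import *
wrist('red'); o=env.get_obs();print(o['tool_pos'],delta([.434,-.002,.05],95))"
```

```text
red [512. 165.] [  61   76 4077] [0.5687 0.069  0.09  ]
red [321. 240.] [  68   70 3765] [0.4349 0.     0.09  ]
[ 0.43315967 -0.00166577  0.18675247] (array([-0.002,  0.004,  0.684]), array([ 0.00000000e+00, -4.66318944e-19,  3.80778314e-03]))
```

Emit:
step_arm(delta_pos=[[0.003,0.005,0.3],[0.003,0.005,0.5],[0.003,0.005,0.62],[0.003,0.005,0.685],[0.003,0.005,0.685],[0.003,0.005,0.685],[0.003,0.005,0.685],[0.003,0.005,0.685],[0.003,0.005,0.685],[0.003,0.005,0.685],[0.003,0.005,0.685],[0.003,0.005,0.685],[0.003,0.005,0.685]], rot=[[0,0,0],[0,0,0],[0,0,0],[0,0,0],[0,0,0],[0,0,0],[0,0,0],[0,0,0],[0,0,0],[0,0,0],[0,0,0],[0,0,0],[0,0,0]], gripper=[1,1,1,1,1,0.2,0.1,-1,-1,-1,-1,-1,-1], squeeze=20)

```text
time_s: 12.6
tool_pos: [0.4339, -0.0021, 0.0502]
tool_rot: [180.0, 0.0, 95.2]
force: [0.3, -0.8, 2.0]
grip_width: 0.0496
grasp_force: 20.0
```

```bash
python3 -c "
from h import *
print(env.get_obs()['tool_pos'],delta([.6135,.070,.19],95))"
```

```text
[ 0.43394277 -0.00212644  0.0502084 ] (array([ 0.278,  0.927, -0.699]), array([ 8.21730577e-33, -3.01778602e-19,  2.46420929e-03]))
```

Emit:
step_arm(delta_pos=[[0,0,-0.1],[0,0,-0.3],[0,0,-0.5],[0,0,-0.65],[0.03,0.1,-0.7],[0.08,0.25,-0.7],[0.14,0.45,-0.7],[0.2,0.65,-0.7],[0.25,0.82,-0.7],[0.275,0.91,-0.7],[0.278,0.925,-0.7],[0.278,0.925,-0.7],[0.278,0.925,-0.7]], rot=[[0,0,0],[0,0,0],[0,0,0],[0,0,0],[0,0,0],[0,0,0],[0,0,0],[0,0,0],[0,0,0],[0,0,0],[0,0,0],[0,0,0],[0,0,0]], gripper=[-1,-1,-1,-1,-1,-1,-1,-1,-1,-1,-1,-1,-1])

```text
time_s: 14.22
tool_pos: [0.6119, 0.0696, 0.1898]
tool_rot: [-179.9, 0.0, 95.2]
force: [0.2, -1.3, -1.4]
grip_width: 0.0497
grasp_force: 20.0
```

```bash
python3 -c "
from h import *
print(env.get_obs()['tool_pos'],delta([.6135,.070,.0578],95))
c=viewer.read_camera('wrist');cv2.imwrite('pics/w4.png',c['img'][:,:,::-1])"
```

```text
[0.61188514 0.06955871 0.18978689] (array([0.001, 0.008, 0.66 ]), array([ 0.00000000e+00, -2.72651174e-19,  2.22636579e-03]))
```

View pics/w4.png

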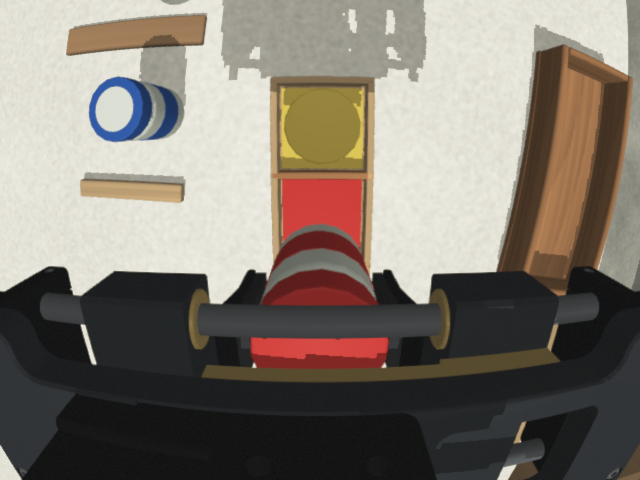

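The red jar is held upright over the red bay (tile at (321,205)), and the yellow jar stands in its bay at (322,127). Lowering to contact and releasing.

Emit:
step_arm(delta_pos=[[0.003,0.008,0.15],[0.003,0.008,0.35],[0.003,0.008,0.5],[0.003,0.008,0.6],[0.003,0.008,0.635],[0.003,0.008,0.65],[0.003,0.008,0.657],[0.003,0.008,0.662],[0.003,0.008,0.664],[0.003,0.008,0.664]], rot=[[0,0,0],[0,0,0],[0,0,0],[0,0,0],[0,0,0],[0,0,0],[0,0,0],[0,0,0],[0,0,0],[0,0,0]], gripper=[-1,-1,-1,-1,-1,-1,-1,-1,-1,-1])

```text
time_s: 15.52
tool_pos: [0.6149, 0.071, 0.0582]
tool_rot: [179.9, 0.0, 95.2]
force: [-1.1, 0.3, 5.0]
grip_width: 0.0493
grasp_force: 20.0
```

Contact (about 5 N). Releasing and rising.

Emit:
step_arm(delta_pos=[[0,0,0],[0,0,0],[0,0,0],[0,0,0],[0,0,0],[0,0,-0.1],[0,0,-0.3],[0,0,-0.55],[0,0,-0.66],[0,0,-0.66]], rot=[[0,0,0],[0,0,0],[0,0,0],[0,0,0],[0,0,0],[0,0,0],[0,0,0],[0,0,0],[0,0,0],[0,0,0]], gripper=[0.3,0.5,0.8,1,1,1,1,1,1,1])

```text
time_s: 16.77
tool_pos: [0.6158, 0.0715, 0.1928]
tool_rot: [179.7, 0.0, 95.2]
force: [0.6, -0.8, -1.0]
grip_width: 0.0868
grasp_force: 0.0
```

```bash
python3 -c "
from h import *
wrist('red'); o=env.get_obs();print(o['tool_pos'],o['grip_width'],delta([.4835,-.304,.19],95))"
```

```text
red [316. 226.] [  78   97 6186] [0.6134 0.0811 0.09  ]
[0.61477298 0.07107877 0.19061395] 0.08693143272487718 (array([-1.808, -0.824,  0.003]), array([ 0.00000000e+00, -3.12288924e-19,  2.55003258e-03]))
```

Emit:
step_arm(delta_pos=[[-0.2,-0.1,0],[-0.4,-0.2,0],[-0.6,-0.3,0],[-0.8,-0.4,0],[-1,-0.45,0]], rot=[[0,0,0],[0,0,0],[0,0,0],[0,0,0],[0,0,0]], gripper=[1,1,1,1,1])

```text
time_s: 17.45
tool_pos: [0.5409, -0.1378, 0.1878]
tool_rot: [-179.8, -0.0, 95.2]
force: [0.9, -0.2, -0.3]
grip_width: 0.0868
grasp_force: 0.0
```

Emit:
step_arm(delta_pos=[[-0.2,-0.1,0],[-0.4,-0.2,0],[-0.6,-0.3,0],[-0.78,-0.36,0],[-0.81,-0.375,0],[-0.81,-0.375,0],[-0.81,-0.375,0]], rot=[[0,0,0],[0,0,0],[0,0,0],[0,0,0],[0,0,0],[0,0,0],[0,0,0]], gripper=[1,1,1,1,1,1,1])

```text
time_s: 18.32
tool_pos: [0.4835, -0.3026, 0.1888]
tool_rot: [-180.0, -0.1, 95.4]
force: [0.1, 0.0, -0.5]
grip_width: 0.0869
grasp_force: 0.0
```

```bash
python3 -c "
from h import *
wrist('green'); o=env.get_obs();print(o['tool_pos'],delta([.484,-.303,.05],95))"
```

```text
[ 0.48352918 -0.30268474  0.18896659] (array([-0.002,  0.002,  0.695]), array([ 0.00000000e+00, -5.39080214e-19,  4.40192400e-03]))
```

```bash
python3 -c "
from h import *
c=wrist('green',amin=100)
cv2.imwrite('pics/w5.png',c['img'][:,:,::-1])"
```

```text
(no output)
```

View pics/w5.png

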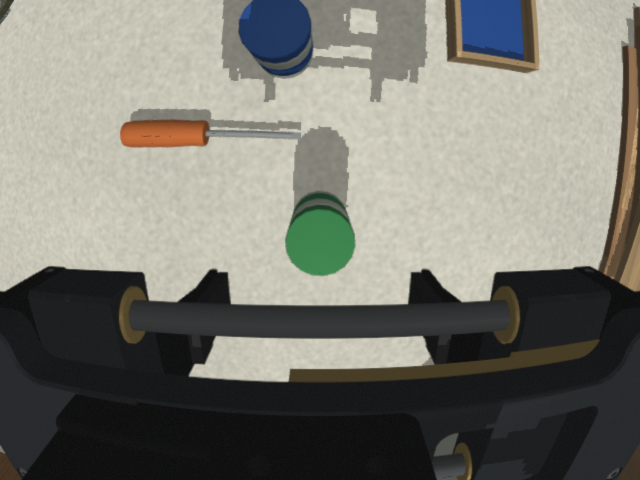

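The green lid, at (320,241), is centred in the same place as the red was, so the position is good. Grasping.

Emit:
step_arm(delta_pos=[[0,0.005,0.3],[0,0.005,0.5],[0,0.005,0.62],[0,0.005,0.695],[0,0.005,0.695],[0,0.005,0.695],[0,0.005,0.695],[0,0.005,0.695],[0,0.005,0.695],[0,0.005,0.695],[0,0.005,0.695],[0,0.005,0.695],[0,0.005,0.695]], rot=[[0,0,0],[0,0,0],[0,0,0],[0,0,0],[0,0,0],[0,0,0],[0,0,0],[0,0,0],[0,0,0],[0,0,0],[0,0,0],[0,0,0],[0,0,0]], gripper=[1,1,1,1,1,0.2,0.1,-1,-1,-1,-1,-1,-1], squeeze=20)

```text
time_s: 20.05
tool_pos: [0.484, -0.3046, 0.0504]
tool_rot: [180.0, 0.0, 95.2]
force: [-0.1, -0.3, 3.5]
grip_width: 0.0497
grasp_force: 20.0
```

```bash
python3 -c "
from h import *
print(env.get_obs()['tool_pos'],delta([.6205,-.0115,.19],95))"
```

```text
[ 0.48397662 -0.30464772  0.05036287] (array([ 1.398,  0.813, -0.698]), array([ 0.00000000e+00, -3.00662795e-19,  2.45509803e-03]))
```

Emit:
step_arm(delta_pos=[[0,0,-0.1],[0,0,-0.3],[0,0,-0.5],[0,0,-0.65],[0.1,0.1,-0.7],[0.25,0.2,-0.7],[0.45,0.35,-0.7],[0.65,0.5,-0.7],[0.82,0.65,-0.7],[1,0.75,-0.7]], rot=[[0,0,0],[0,0,0],[0,0,0],[0,0,0],[0,0,0],[0,0,0],[0,0,0],[0,0,0],[0,0,0],[0,0,0]], gripper=[-1,-1,-1,-1,-1,-1,-1,-1,-1,-1])

```text
time_s: 21.3
tool_pos: [0.6159, -0.0903, 0.191]
tool_rot: [180.0, -0.0, 95.2]
force: [1.0, 0.2, -1.8]
grip_width: 0.0498
grasp_force: 20.0
```

Emit:
step_arm(delta_pos=[[0.18,0.03,0],[0.3,0.05,0],[0.38,0.06,0],[0.398,0.063,0],[0.398,0.063,0],[0.398,0.063,0]], rot=[[0,0,0],[0,0,0],[0,0,0],[0,0,0],[0,0,0],[0,0,0]], gripper=[-1,-1,-1,-1,-1,-1])

```text
time_s: 22.05
tool_pos: [0.6203, -0.013, 0.19]
tool_rot: [-180.0, 0.0, 95.1]
force: [-0.3, -0.4, -2.1]
grip_width: 0.0498
grasp_force: 20.0
```

```bash
python3 -c "
from h import *
print(env.get_obs()['tool_pos'],delta([.6205,-.0115,.0578],95))
c=viewer.read_camera('wrist');cv2.imwrite('pics/w6.png',c['img'][:,:,::-1])"
```

```text
[ 0.62034446 -0.01303935  0.19004911] (array([0.008, 0.001, 0.661]), array([ 0.00000000e+00, -1.29310776e-19,  1.05590262e-03]))
```

View pics/w6.png

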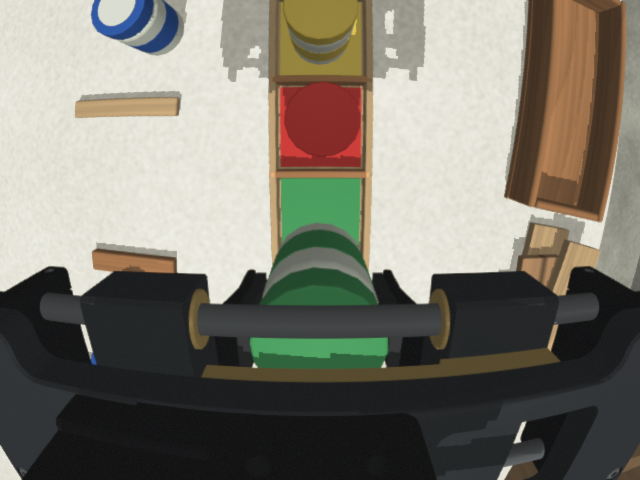

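The green jar is held upright over the green bay at (320,205). Red (321,120) and yellow (320,25) stand in their bays. Lowering.

Emit:
step_arm(delta_pos=[[0.005,0,0.15],[0.005,0,0.35],[0.005,0,0.5],[0.005,0,0.6],[0.005,0,0.635],[0.005,0,0.65],[0.005,0,0.657],[0.005,0,0.662],[0.005,0,0.664],[0.005,0,0.664]], rot=[[0,0,0],[0,0,0],[0,0,0],[0,0,0],[0,0,0],[0,0,0],[0,0,0],[0,0,0],[0,0,0],[0,0,0]], gripper=[-1,-1,-1,-1,-1,-1,-1,-1,-1,-1])

```text
time_s: 23.35
tool_pos: [0.6209, -0.0103, 0.0584]
tool_rot: [179.9, 0.0, 95.2]
force: [-1.8, 0.4, 4.1]
grip_width: 0.0495
grasp_force: 20.0
```

Emit:
step_arm(delta_pos=[[0,0,0],[0,0,0],[0,0,0],[0,0,0],[0,0,0],[0,0,-0.1],[0,0,-0.3],[0,0,-0.55],[0,0,-0.66],[0,0,-0.66]], rot=[[0,0,0],[0,0,0],[0,0,0],[0,0,0],[0,0,0],[0,0,0],[0,0,0],[0,0,0],[0,0,0],[0,0,0]], gripper=[0.3,0.5,0.8,1,1,1,1,1,1,1])

```text
time_s: 24.6
tool_pos: [0.6219, -0.0099, 0.1929]
tool_rot: [179.7, 0.1, 95.2]
force: [0.4, 0.6, -0.6]
grip_width: 0.0865
grasp_force: 0.0
```

```bash
python3 -c "
from h import *
o=env.get_obs();print(o['tool_pos'],o['grip_width'],delta([.438,-.1535,.19],95))"
```

```text
[ 0.62190444 -0.00992952  0.19289146] 0.08647987802391667 (array([-0.631, -0.981,  0.014]), array([ 0.00000000e+00, -3.18682837e-19,  2.60224284e-03]))
```

Emit:
step_arm(delta_pos=[[-0.12,-0.2,0],[-0.25,-0.4,0],[-0.38,-0.6,0],[-0.5,-0.8,0],[-0.61,-0.96,0.01],[-0.63,-0.98,0.01],[-0.63,-0.98,0.01],[-0.63,-0.98,0.01]], rot=[[0,0,0],[0,0,0],[0,0,0],[0,0,0],[0,0,0],[0,0,0],[0,0,0],[0,0,0]], gripper=[1,1,1,1,1,1,1,1])

```text
time_s: 25.6
tool_pos: [0.4374, -0.1524, 0.1872]
tool_rot: [180.0, -0.0, 95.3]
force: [-0.2, 0.1, 0.2]
grip_width: 0.0872
grasp_force: 0.0
```

```bash
python3 -c "
from h import *
c=wrist('blue');cv2.imwrite('pics/w7.png',c['img'][:,:,::-1]); o=env.get_obs();print(o['tool_pos'],delta([.4385,-.153,.05],95))"
```

```text
blue [519. 179.] [  58   74 3694] [ 0.581  -0.0909  0.09  ]
blue [321. 242.] [  67   69 3657] [ 0.439  -0.1526  0.09  ]
[ 0.43742076 -0.15237194  0.18721464] (array([-0.004,  0.005,  0.686]), array([ 0.00000000e+00, -4.99522755e-19,  4.07891283e-03]))
```

View pics/w7.png

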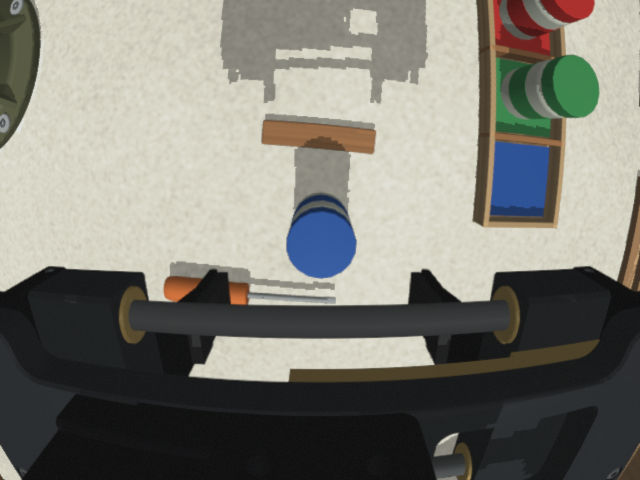

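The plain blue lid is at (321,242), centred between the fingers. Green and red stand upright in the caddy. The screwdriver lies lower than the fingertips will go.

Emit:
step_arm(delta_pos=[[0,0.007,0.3],[0,0.007,0.5],[0,0.007,0.62],[0,0.007,0.685],[0,0.007,0.685],[0,0.007,0.685],[0,0.007,0.685],[0,0.007,0.685],[0,0.007,0.685],[0,0.007,0.685],[0,0.007,0.685],[0,0.007,0.685],[0,0.007,0.685]], rot=[[0,0,0],[0,0,0],[0,0,0],[0,0,0],[0,0,0],[0,0,0],[0,0,0],[0,0,0],[0,0,0],[0,0,0],[0,0,0],[0,0,0],[0,0,0]], gripper=[1,1,1,1,1,0.2,0.1,-1,-1,-1,-1,-1,-1], squeeze=20)

```text
time_s: 27.28
tool_pos: [0.4382, -0.1536, 0.0506]
tool_rot: [180.0, 0.0, 95.2]
force: [1.1, -0.3, 2.6]
grip_width: 0.0494
grasp_force: 20.0
```

```bash
python3 -c "
from h import *
print(env.get_obs()['tool_pos'],delta([.628,-.093,.19],95))"
```

```text
[ 0.4381577  -0.15357823  0.05055775] (array([ 0.215,  0.973, -0.697]), array([ 8.21730600e-33, -3.09032348e-19,  2.52344062e-03]))
```

Emit:
step_arm(delta_pos=[[0,0,-0.1],[0,0,-0.3],[0,0,-0.5],[0,0,-0.65],[0.03,0.1,-0.7],[0.06,0.25,-0.7],[0.1,0.45,-0.7],[0.15,0.65,-0.7],[0.19,0.85,-0.7],[0.21,0.96,-0.7],[0.215,0.973,-0.7],[0.215,0.973,-0.7],[0.215,0.973,-0.7]], rot=[[0,0,0],[0,0,0],[0,0,0],[0,0,0],[0,0,0],[0,0,0],[0,0,0],[0,0,0],[0,0,0],[0,0,0],[0,0,0],[0,0,0],[0,0,0]], gripper=[-1,-1,-1,-1,-1,-1,-1,-1,-1,-1,-1,-1,-1])

```text
time_s: 28.9
tool_pos: [0.6269, -0.0937, 0.1903]
tool_rot: [-180.0, 0.1, 95.2]
force: [-1.1, 0.5, -1.9]
grip_width: 0.0497
grasp_force: 20.0
```

```bash
python3 -c "
from h import *
print(env.get_obs()['tool_pos'],delta([.628,-.093,.0578],95))
c=viewer.read_camera('wrist');cv2.imwrite('pics/w8.png',c['img'][:,:,::-1])"
```

```text
[ 0.62685695 -0.09373135  0.1902846 ] (array([0.003, 0.006, 0.662]), array([ 8.21730379e-33, -2.29135624e-19,  1.87103436e-03]))
```

View pics/w8.png

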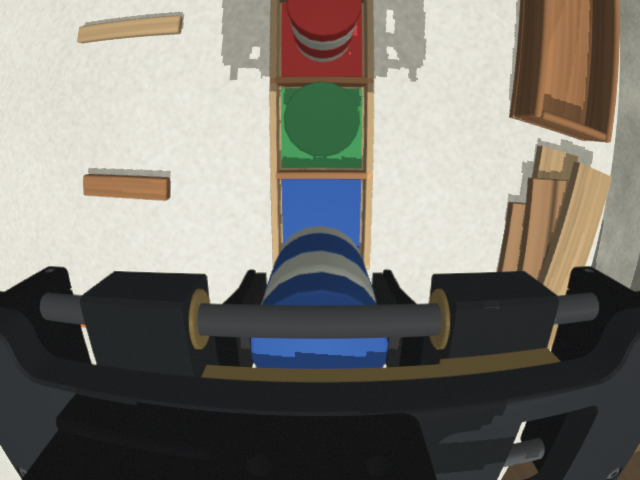

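The blue jar is held upright over the blue bay at (321,205), with green standing at (322,120). Lowering.

Emit:
step_arm(delta_pos=[[0.003,0.005,0.15],[0.003,0.005,0.35],[0.003,0.005,0.5],[0.003,0.005,0.6],[0.003,0.005,0.635],[0.003,0.005,0.65],[0.003,0.005,0.657],[0.003,0.005,0.662],[0.003,0.005,0.664],[0.003,0.005,0.664]], rot=[[0,0,0],[0,0,0],[0,0,0],[0,0,0],[0,0,0],[0,0,0],[0,0,0],[0,0,0],[0,0,0],[0,0,0]], gripper=[-1,-1,-1,-1,-1,-1,-1,-1,-1,-1])

```text
time_s: 30.2
tool_pos: [0.6294, -0.0923, 0.0586]
tool_rot: [179.9, 0.0, 95.2]
force: [-0.6, -1.1, 4.6]
grip_width: 0.0497
grasp_force: 20.0
```

Emit:
step_arm(delta_pos=[[0,0,0],[0,0,0],[0,0,0],[0,0,0],[0,0,0],[0,0,-0.1],[0,0,-0.3],[0,0,-0.55],[0,0,-0.75],[-0.2,-0.2,-0.75],[-0.5,-0.5,-0.75],[-0.8,-0.8,-0.75],[-1,-1,-0.75],[-1,-1,-0.75],[-1,-1,-0.75],[-1,-1,-0.75]], rot=[[0,0,0],[0,0,0],[0,0,0],[0,0,0],[0,0,0],[0,0,0],[0,0,0],[0,0,0],[0,0,0],[0,0,0],[0,0,0],[0,0,0],[0,0,0],[0,0,0],[0,0,0],[0,0,0]], gripper=[0.3,0.5,0.8,1,1,1,1,1,1,1,1,1,1,1,1,1])

```text
time_s: 32.2
tool_pos: [0.4487, -0.3088, 0.2087]
tool_rot: [179.9, 0.0, 95.3]
force: [0.7, 0.1, -0.0]
grip_width: 0.0871
grasp_force: 0.0
```

```bash
python3 -c "
from h import *
c=viewer.read_camera('scene');cv2.imwrite('pics/s9.png',c['img'][:,:,::-1])"
```

```text
(no output)
```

View pics/s9.png

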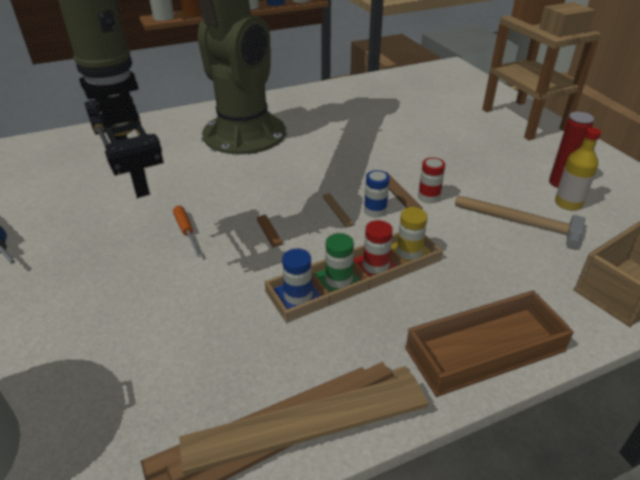

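The four jars stand upright in their bays: blue (297,277), green (340,260), red (378,247), yellow (412,233). The opened jars are untouched at (376,190) and (431,178). The arm is clear.

```bash
python3 -c "
from cell import env
print(env.sign_off())"
```

```text
the job is handed in; nothing more can be done
None
```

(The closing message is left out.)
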